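# Hang the second shelf bracket and hold it for the screw

## Robot

A 7-joint arm with a two-finger parallel gripper is mounted at the origin on a cart in front of the work surface, level with it; the furniture and walls round the work are solid. World frame = base frame: x ahead of the robot, y to its left, z up, the work surface at z = 0. Lengths are in m, angles in rad, forces in N, time in s.
With the tool pointing down it reaches from about 0.425 to 0.875 m from the base axis. Payload 4.7 kg.
Tool frame: the origin (TCP) lies at the very end of the fingers, on their centre line; the grasp point (between the pads) lies 19 mm behind it; z points along the fingers, y is the line along which they close (so a half turn about z gives the same grasp; the last joint's range is limited). The gripper opens to 87 mm and grips with 3 to 60 N. Pads are 19 mm wide; open, the fingers measure 117 mm over their backs; the gripper's body (75 mm by 190 mm) begins 51 mm behind the grasp point.
Start: joints at [-1.301, 0.321, -0.07, 1.45, 0.023, 1.371, -0.057], TCP at [0.164, 0.629, 0.223] pointing down, gripper open.
Joint ranges: [-2.86, 2.86], [-0.3, 2.09], [-1.38, 1.24], [0.06, 2.45], [-1.56, 4.7], [0.09, 2.05], [-2.69, 2.69]. Speed limits (rad/s): [2.57, 2.57, 3.14, 3.14, 3.14, 3.14, 3.14].

## Interface

Orientations are given as a rotation vector (axis times angle).
In Python, from bench import ctrl, vision gives the robot as it stands.
- The arm moves only by the tool jog_arm, never from a script. Its argument "increments" is a list of rows, each an object of numbers: "tx", "ty", "tz": the shift along the tool's x, y, z in mm; "wx", "wy", "wz": the turn, a rotation vector about the tool's x, y, z in rad; "gripper": the opening, from 0 (shut) to 1 (fully open). In form: [{"tx": .., "ty": .., "tz": .., "wx": .., "wy": .., "wz": .., "gripper": ..}, ...]. A call has exactly 5 rows; each row is the pose to reach, as a shift and turn from the pose commanded when the call began, along the tool's axes at that moment; what a row does not reach only later rows make up. A row lasts 1/12 s, in which the tool goes at most 41.7 mm and 7.16 degrees, less where a joint would pass 70% of its speed; a pose out of reach is approached as far as the arm can. A call with a gripper value outside its range is refused whole. The fingers move at their own pace and stop on an object; "grip_force" is the grip in N (left out, the last holds). Time passes only in rows, so rows that repeat a pose let the fingers close, or fill a call up. It gives the time, the measured TCP pose, the force, the opening and the grip force at its end, in the units of the state.
- ctrl.get_state(): the state, without advancing time (a new reading comes with each control period).
- vision.get_image(name): name is "scene" or "top" or "wrist"; returns a dict with "color" (480x640x3 uint8, blue, green, red), "fx", "fy", "cx", "cy" (pixels), "extrinsics" (4x4, takes a point from world to camera coordinates). Camera axes: x right, y down, z forward; pixel columns grow to the right and rows downward; lengths in m; the calibration is good to about 2 mm. A picture is of the moment at which its call begins. There is no depth.
- ctrl.close_job(): hands the job in; it is judged then, once.
Trained networks look in the newest picture that a camera, given by its name, has taken for a name from the list of things; names that differ only in an ending like _2 or _b are one class to them, and where a whole thing is asked for, a point or a joint stands for the part that bears it (a point fixed in the world has none). Each returns a list of dicts, best first, with "conf" (0 to 1); they miss things now and then, are a little off and sometimes report something else, mostly with a low value. They report only what shows in the picture. A call takes as long as a camera call.
- vision.spot_in(camera, thing): "bbox" ([left, top, right, bottom] in pixels, round what is visible of it).
The state is a dict: "time": time; "joint_positions": joint angles; "qd": joint speeds; "joint_torque": joint torques, N m; "position": TCP position; "tool_rot": TCP orientation; "ft_force": force on the tool from outside, world axes, zero at the start; "torque": the same for the moment, N m; "grip_width": opening from 0.0 (shut) to 1.0 (fully open); "grip_force": force on a finger pad.
Only numpy, scipy, OpenCV 4.12 (cv2) and the standard library are available. Lean on these libraries where they do the work, as an engineer would, in place of code of your own. Each camera call takes 0.05 s, during which the arm holds its last target. There are 200 camera calls.

## Task

The spice rack on the worktop still needs its second shelf bracket. Pick up the loose bracket, hang it by its keyhole on the free screw in the rack's back board and let it down until the slot sits on the screw, right way up and plumb; bring it up to the board gently, and leave the two spice jars and the screwdriver where they are. Then keep hold of it and press it flat against the board with a steady push of about 10 newtons, so that somebody can drive the second screw from behind: finish while still holding and pressing it.

Things in the scene. Friction and masses are not known exactly. Their poses are not given: they have to be found in the camera images.
- bracket: the loose L-shaped shelf bracket, standing on the worktop the same way up as it will hang: upright aluminium plate 48 wide, 110 high, 4 thick; at its foot a wooden arm 22 wide, 28 high, reaching 105 in front of the plate's back, small dowel on its end; 0.11 to 0.22 kg. Origin: middle of the lower edge of the plate's back face; x out of the back face (toward the board), the arm along -x; z up
- grip (a point): point in the bracket's wooden arm, 72 in front of the plate's back face and 24 above the arm's underside: take the arm here from above, across its 22 width (bracket's y)
- keyhole (a point): centre of the round part of the keyhole in the bracket's plate, at the back face, 74 above the bracket's underside: a hole 24 diameter that runs upward into a slot 11 wide, whose round end has its top edge 95.5 above the underside. The screw's head passes only the round part. Axes as bracket
- bore (a point): centre of the small hole in the bracket's back face, 14 above its underside, behind the arm, which the second screw will enter. Axes as bracket
- rack: light wooden spice rack, does not move: bottom shelf 145 deep, 220 wide, 18 thick with low cheeks and a thin rail in front (top at 54), upright back board 18 thick, 220 wide, top 267 above the worktop. Origin: on the worktop below the board's middle; x away from the robot through the board, whose front face is at x = -9; y along the board; yaw at most 0.2 rad
- screw: free screw in the board's front face, 60 left or right of its middle, 226.5 above the worktop: shank 8 diameter, head 15 diameter, the head's underside 9 and its front 13.5 off the board. Origin: on the axis in the board's face; axes as the rack's. The bracket's origin is 74 below it with the round hole about the screw, 91.5 below when the slot's end rests on the shank
- pilot (a point): centre of the hole drilled through the board 77.5 below the free screw, at the board's front face; it meets the bracket's bore when the bracket hangs. Axes as the rack's
- fitted_bracket: the other bracket, same shape, already fastened to the board in the other place, 120 beside the free screw. Origin and axes as bracket
- spice_jar_1: spice jar, 45 diameter, 106 high, standing on the worktop in front; origin under its centre
- spice_jar_2: second spice jar, 45 diameter, 106 high; origin under its centre
- driver: screwdriver lying on the worktop in front of the rack, left to right; origin under its middle

How it is judged:
By the outcome, as a careful person would: the job done as asked, in the order asked, and still so for the second after the job is handed in, while the arm keeps its last pose, push and grip.
It also fails if it takes over 61 s, if anything falls off the work surface, if the arm or the gripper's body presses on something with over 40 N, if the wrist force passes 120 N, or if a joint passes its speed limit or range.

## Working session

There is one attempt and no reset: what is moved stays moved. The work goes in short steps, Python scripts to look and compute and a tool call to move; the robot and the scene stay as the last step left them, time stands still between calls to the robot, and variables do not carry over. Pictures are saved under pics/ and viewed, at most 10 in all, crops included, and the job is handed in when it is done.

Besides the shell and the picture viewer there is one more tool, called after "Call:" by a JSON object that holds its "api" and its "payload", one argument or row to a line. jog_arm: Moves the arm, as the interface text tells. Its arguments: {"type":"object","properties":{"increments":{"type":"array"},"grip_force":{"type":"number"}},"required":["increments"]}

```bash
mkdir -p pics; ls; cat > h.py <<'E'
import numpy as np, cv2
from bench import ctrl, vision
from scipy.spatial.transform import Rotation as R
def cam(n):
    d=vision.get_image(n); return d
def proj(d,P):
    P=np.atleast_2d(P); E=np.array(d["extrinsics"]); c=P@E[:3,:3].T+E[:3,3]
    return np.c_[d["fx"]*c[:,0]/c[:,2]+d["cx"], d["fy"]*c[:,1]/c[:,2]+d["cy"]]
def ray(d,u,v,z):
    E=np.array(d["extrinsics"]); r=E[:3,:3].T@np.array([(u-d["cx"])/d["fx"],(v-d["cy"])/d["fy"],1]); o=-E[:3,:3].T@E[:3,3]
    return o+r*(z-o[2])/r[2]
def ray_x(d,u,v,n,c):
    E=np.array(d["extrinsics"]); r=E[:3,:3].T@np.array([(u-d["cx"])/d["fx"],(v-d["cy"])/d["fy"],1]); o=-E[:3,:3].T@E[:3,3]
    return o+r*(c-n@o)/(n@r)
E
python3 - <<'E'
from h import *
s=ctrl.get_state(); print(s)
for n in("scene","top"):
    d=cam(n); cv2.imwrite(f"pics/{n}0.png",d["color"]); print(n,d["fx"],d["cx"],d["cy"],np.round(d["extrinsics"],3).tolist())
    for t in("bracket","keyhole","bore","grip","rack","screw","pilot","fitted_bracket","spice_jar_1","driver"):
        try: print(t,[(np.round(q["bbox"]).tolist(),round(q["conf"],2)) for q in vision.spot_in(n,t)][:4])
        except Exception as e: print(t,e)
E
```

```text
pics
{'time': 0.0, 'joint_positions': array([-1.30087612,  0.32177813, -0.07012401,  1.45166953,  0.02261368,
        1.37078418, -0.05690913]), 'qd': array([-6.74527285e-04,  1.29987286e-03,  7.30402762e-05, -8.37495402e-04,
       -7.42505640e-04, -1.03927202e-03,  9.60115851e-05]), 'joint_torque': array([-5.16359778e-04, -4.91289783e+01, -4.03998401e-01, -3.12528992e+01,
       -6.39036717e-02,  4.38574667e-02,  1.94277945e-04]), 'position': array([0.16436627, 0.62830999, 0.2214937 ]), 'tool_rot': array([-4.00633348e-01, -3.11580249e+00,  2.90001541e-03]), 'ft_force': array([0.48984971, 0.20840323, 0.43437277]), 'torque': array([-0.00739826,  0.00709265, -0.05663165]), 'grip_force': 0.0, 'grip_width': 1.0055775988330615}
scene 544.9403257389737 309.9439256648561 242.65712772470613 [[0.715, -0.699, -0.015, -0.31], [-0.535, -0.533, -0.656, 0.395], [0.451, 0.477, -0.755, 1.126], [0.0, 0.0, 0.0, 1.0]]
bracket [([198.0, 201.0, 236.0, 255.0], 0.64), ([430.0, 275.0, 480.0, 345.0], 0.62)]
keyhole [([198.0, 199.0, 234.0, 254.0], 0.88)]
bore [([198.0, 198.0, 234.0, 254.0], 0.72)]
grip [([43
[... 602 characters left out ...]
97, -0.001, -0.073, 0.495], [0.073, 0.011, -0.997, 1.044], [0.0, 0.0, 0.0, 1.0]]
bracket [([168.0, 256.0, 228.0, 279.0], 0.79), ([332.0, 255.0, 352.0, 277.0], 0.2)]
keyhole [([169.0, 258.0, 230.0, 281.0], 0.68)]
bore [([168.0, 256.0, 224.0, 278.0], 0.75), ([432.0, 186.0, 436.0, 196.0], 0.27)]
grip [([170.0, 257.0, 228.0, 280.0], 0.95)]
rack [([386.0, 167.0, 530.0, 241.0], 0.85)]
screw [([428.0, 182.0, 437.0, 196.0], 0.38)]
pilot []
fitted_bracket [([466.0, 180.0, 512.0, 240.0], 0.77)]
spice_jar_1 [([332.0, 253.0, 351.0, 278.0], 0.68), ([168.0, 256.0, 223.0, 277.0], 0.41), ([389.0, 166.0, 528.0, 242.0], 0.16)]
driver [([170.0, 254.0, 228.0, 279.0], 0.75), ([388.0, 280.0, 475.0, 290.0], 0.58)]
```

View pics/scene0.png

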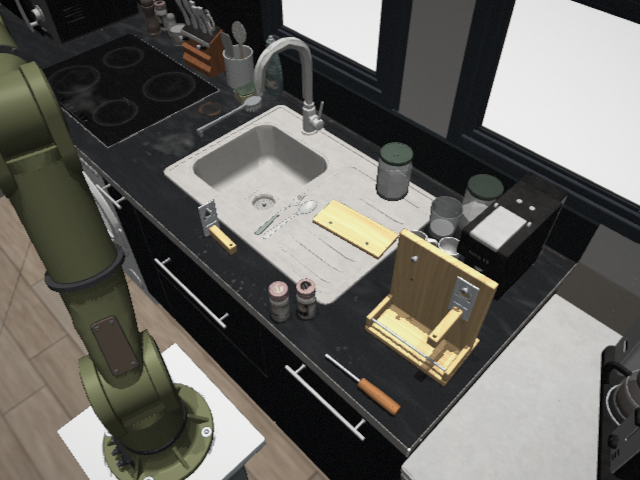

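View pics/top0.png

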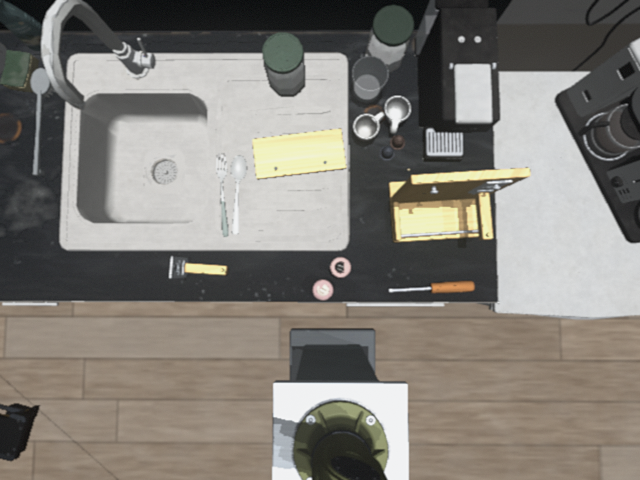

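The scene view shows the loose bracket at about (218,228), plate to the left, and the jars at (279,300) and (305,300). The rack is at (430,310) with the free screw at (415,261), left of the fitted bracket. The driver is at (360,385). In the top view the bracket is at (198,268), the screw at (433,189), and the board runs from (395,184) to (528,172).

```bash
python3 - <<'E'
import cv2,numpy as np
t=cv2.imread("pics/top0.png");s=cv2.imread("pics/scene0.png")
f=lambda i,x,y,w,h:cv2.resize(i[y:y+h,x:x+w],(400,300),interpolation=cv2.INTER_CUBIC)
cv2.imwrite("pics/c1.png",np.vstack([np.hstack([f(t,160,240,80,60),f(t,380,155,160,120)]),np.hstack([f(s,180,190,80,60),f(s,355,225,160,120)])]))
E
```

```text
(no output)
```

View pics/c1.png

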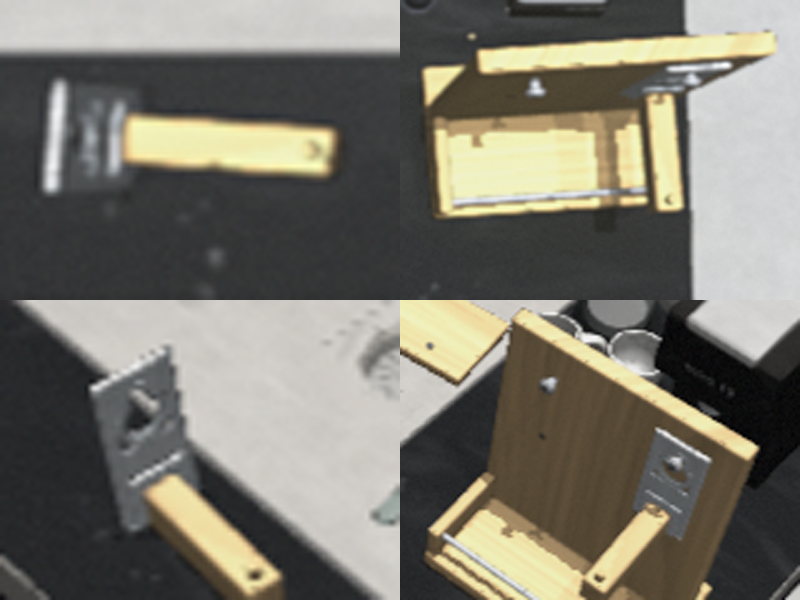

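```bash
python3 - <<'E'
from h import *
from scipy.optimize import least_squares
T=cam("top");S=cam("scene")
def fit(obs,x0,name):
    def res(p):
        c,s=np.cos(p[2]),np.sin(p[2]);r=[]
        for d,P,uv in obs:
            w=np.array([p[0]+c*P[0]-s*P[1],p[1]+s*P[0]+c*P[1],P[2]])
            r.append(proj(d,w)[0]-uv)
        return np.array(r).ravel()
    q=least_squares(res,x0,loss="soft_l1"); print(name,np.round(q.x,4));print(np.round(res(q.x).reshape(-1,2),1).tolist())
fit([(T,(-.002,-.024,.11),(171.4,256)),(T,(-.002,.024,.11),(170,278)),(T,(-.105,-.011,.028),(227,265.6)),(T,(-.105,.011,.028),(226.4,275.4)),
 (S,(-.004,.024,.11),(198.4,207.4)),(S,(-.004,-.024,.11),(214,199.4)),(S,(-.004,.024,0),(205.4,236.4)),(S,(-.105,.011,.028),(227.6,248)),(S,(-.105,-.011,.028),(236,243.6))],[.45,.35,1.57],"bracket")
fit([(T,(-.009,.11,.267),(412,183.8)),(T,(-.009,-.11,.267),(530,176.2)),(T,(.009,.11,.267),(411.2,175)),(T,(.009,-.11,.267),(529.2,168.2)),(T,(-.02,.06,.2265),(434.4,190.2)),
 (S,(-.009,.11,.267),(401,233)),(S,(-.009,-.11,.267),(495.8,289)),(S,(-.0225,.06,.2265),(414.2,258.6)),(S,(-.009,.06,.149),(411.4,279.4))],[.6,-.3,0],"rack")
for n,u in(("jarA",(340.5,266)),("jarB",(323,289.5))): print(n,ray(T,*u,.106))
for u in((388,290),(475,287)): print("drv",ray(T,*u,.01))
E
```

```text
bracket [0.4228 0.3747 1.4935]
[[0.7, -0.6], [-0.2, -0.6], [-0.6, -0.2], [-0.9, -0.7], [-0.4, 0.8], [-0.3, 0.2], [-0.5, 0.2], [0.9, 1.1], [-0.5, 1.3]]
rack [ 0.5913 -0.2321  0.062 ]
[[0.2, -0.5], [1.7, -0.3], [0.2, -1.3], [1.5, -1.9], [-0.2, 1.2], [-2.4, -1.1], [-2.0, 0.1], [-1.9, 1.9], [0.0, -0.1]]
jarA [0.42421638 0.00270522 0.106     ]
jarB [0.37313822 0.04086755 0.106     ]
drv [ 0.3678917  -0.11455308  0.01      ]
drv [ 0.37545375 -0.32161253  0.01      ]
```

```bash
cat >> h.py <<'E'
def go(x,y,z,yaw,s=None):
    s=s or ctrl.get_state(); A=R.from_rotvec(s["tool_rot"])
    yv=np.array([np.cos(yaw),np.sin(yaw),0]); zv=np.array([0,0,-1.]); B=R.from_matrix(np.c_[np.cross(yv,zv),yv,zv])
    t=A.inv().apply(np.array([x,y,z])-s["position"])*1000; w=(A.inv()*B).as_rotvec()
    print("t",np.round(t,1),"w",np.round(w,4),"rows",np.linalg.norm(t)/41.7,np.degrees(np.linalg.norm(w))/7.16)
def st():
    s=ctrl.get_state(); A=R.from_rotvec(s["tool_rot"]); m=A.as_matrix()
    print("t",round(s["time"],2),"p",np.round(s["position"]*1000,1),"yaw",round(np.arctan2(m[1,1],m[0,1]),4),"z",np.round(m[:,2],4),"F",np.round(s["ft_force"],1),"M",np.round(s["torque"],2),"gw",round(s["grip_width"],3),"gf",s["grip_force"],"j",np.round(s["joint_positions"],2)); return s
E
python3 -c "
from h import *
go(.4172,.3029,.2,-.0773)"
```

```text
t [-327.  -251.4   22.6] w [ 1.0000e-04 -0.0000e+00  1.3923e+00] rows 9.906155970829586 11.141730177448444
```

Call:
{"api": "jog_arm", "payload": {
  "increments": [
    {"tx":-30,"ty":-23,"tz":2,"wz":0.12},
    {"tx":-60,"ty":-46,"tz":4,"wz":0.24},
    {"tx":-90,"ty":-69,"tz":6,"wz":0.36},
    {"tx":-120,"ty":-92,"tz":8,"wz":0.48},
    {"tx":-150,"ty":-115,"tz":10,"wz":0.6}
  ],
  "grip_force": 30
}}

```text
validation failed for argument at $.in...
```

```bash
python3 -c "
from h import *
st();go(.4172,.3029,.2,-.0773)"
```

```text
t 1.2 p [164.5 628.9 222.6] yaw 1.315 z [ 0.e+00  1.e-04 -1.e+00] F [ 0.9  0.1 -0.1] M [-0.02  0.01  0.02] gw 0.999 gf 0.0 j [-1.3   0.32 -0.07  1.45  0.02  1.37 -0.06]
t [-327.  -251.4   22.6] w [ 1.0000e-04 -0.0000e+00  1.3923e+00] rows 9.906155970829586 11.141730177448444
```

Call:
{"api": "jog_arm", "payload": {
  "increments": [
    {"tx":-30,"ty":-23,"tz":2,"wx":0,"wy":0,"wz":0.12,"gripper":1},
    {"tx":-60,"ty":-46,"tz":4,"wx":0,"wy":0,"wz":0.24,"gripper":1},
    {"tx":-90,"ty":-69,"tz":6,"wx":0,"wy":0,"wz":0.36,"gripper":1},
    {"tx":-120,"ty":-92,"tz":8,"wx":0,"wy":0,"wz":0.48,"gripper":1},
    {"tx":-150,"ty":-115,"tz":10,"wx":0,"wy":0,"wz":0.6,"gripper":1}
  ],
  "grip_force": 30
}}

```text
time: 1.62
position: [0.2814, 0.4782, 0.2126]
tool_rot: [-1.312, -2.855, -0.001]
ft_force: [0.2, -0.1, 0.4]
grip_width: 0.999
grip_force: 0.0
```

```bash
python3 -c "
from h import *
st();go(.4172,.3029,.2,-.0773)"
```

```text
t 1.62 p [281.4 478.2 212.6] yaw 0.7093 z [ 2.e-04  5.e-04 -1.e+00] F [ 0.2 -0.1  0.4] M [ 0.02 -0.03  0.  ] gw 0.999 gf 0.0 j [-1.16  0.12  0.08  1.71 -0.01  1.31 -0.37]
t [-221.4  -11.1   12.6] w [ 4.000e-04 -4.000e-04  7.866e-01] rows 5.325388613487809 6.29444862921327
```

Call:
{"api": "jog_arm", "payload": {
  "increments": [
    {"tx":-38,"ty":-2,"tz":2,"wx":0,"wy":0,"wz":0.12,"gripper":1},
    {"tx":-76,"ty":-4,"tz":4,"wx":0,"wy":0,"wz":0.24,"gripper":1},
    {"tx":-114,"ty":-6,"tz":6,"wx":0,"wy":0,"wz":0.36,"gripper":1},
    {"tx":-152,"ty":-8,"tz":8,"wx":0,"wy":0,"wz":0.48,"gripper":1},
    {"tx":-190,"ty":-10,"tz":10,"wx":0,"wy":0,"wz":0.6,"gripper":1}
  ]
}}

```text
time: 2.03
position: [0.3984, 0.3281, 0.2028]
tool_rot: [-2.097, -2.339, -0.002]
ft_force: [1.1, 1.1, -0.3]
grip_width: 1.002
grip_force: 0.0
```

```bash
python3 -c "
from h import *
st();go(.4172,.3029,.15,-.0773)"
```

```text
t 2.03 p [398.4 328.1 202.8] yaw 0.1092 z [ 5.e-04  9.e-04 -1.e+00] F [ 1.1  1.1 -0.3] M [-0.01  0.01  0.02] gw 1.002 gf 0.0 j [-0.99  0.04  0.26  1.82 -0.01  1.28 -0.62]
t [-27.1  15.9  52.8] w [ 0.0005 -0.0009  0.1865] rows 1.4743826410431402 1.4925941178202147
```

Call:
{"api": "jog_arm", "payload": {
  "increments": [
    {"tx":-9,"ty":5,"tz":17,"wx":0,"wy":0,"wz":0.06,"gripper":1},
    {"tx":-18,"ty":10,"tz":34,"wx":0,"wy":0,"wz":0.12,"gripper":1},
    {"tx":-27,"ty":16,"tz":53,"wx":0,"wy":0,"wz":0.187,"gripper":1},
    {"tx":-27,"ty":16,"tz":53,"wx":0,"wy":0,"wz":0.187,"gripper":1},
    {"tx":-27,"ty":16,"tz":53,"wx":0,"wy":0,"wz":0.187,"gripper":1}
  ]
}}

```text
time: 2.45
position: [0.4161, 0.304, 0.1492]
tool_rot: [-2.299, -2.141, 0.003]
ft_force: [-0.1, 0.8, 0.8]
grip_width: 1.003
grip_force: 0.0
```

```bash
python3 -c "
from h import *
st();d=cam('wrist');i=d['color'].copy()
b=np.array([.4228,.3747,0]);Rz=R.from_euler('z',1.4935)
P=[(-.105,.011,.028),(-.105,-.011,.028),(-.004,-.011,.028),(-.004,.011,.028),(0,.024,.11),(0,-.024,.11),(-.072,0,.024)]
uv=proj(d,Rz.apply(P)+b);print(uv.round(1).tolist())
for u in uv: cv2.circle(i,tuple(int(v) for v in u),3,(0,0,255),1)
cv2.imwrite('pics/w1.png',i);go(.4172,.3029,.005,-.0773)"
```

```text
t 2.45 p [416.1 304.  149.2] yaw -0.0714 z [-0.0014 -0.0011 -1.    ] F [-0.1  0.8  0.8] M [-0.06  0.02  0.03] gw 1.003 gf 0.0 j [-0.96  0.08  0.29  1.89 -0.03  1.18 -0.73]
[[309.9, 274.7], [336.1, 274.8], [338.2, 150.9], [309.7, 150.7], [280.8, 142.0], [368.7, 142.6], [323.3, 235.4]]
t [ -2.5   1.  145.2] w [ 0.     -0.0006  0.0073] rows 3.482578465416876 0.0584703108761404
```

View pics/w1.png

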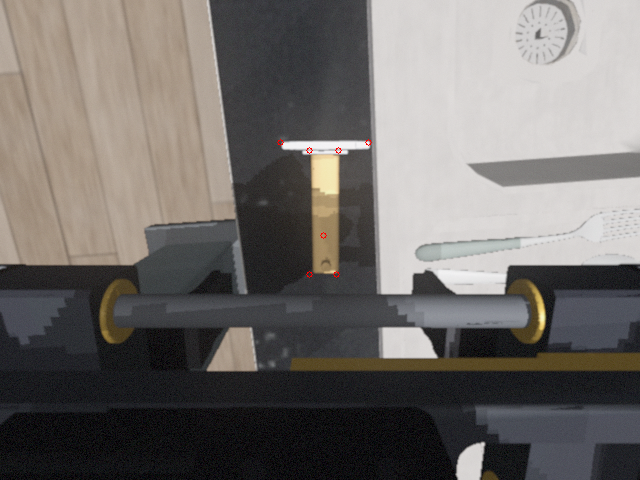

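The wrist view confirms the model: the projected plate corners (281,142) and (369,143) and the arm end at about (323,273) match within 2 px. Going down.

Call:
{"api": "jog_arm", "payload": {
  "increments": [
    {"tx":-2,"ty":2,"tz":35,"wx":0,"wy":0,"wz":0.007,"gripper":1},
    {"tx":-2,"ty":2,"tz":70,"wx":0,"wy":0,"wz":0.007,"gripper":1},
    {"tx":-2,"ty":2,"tz":105,"wx":0,"wy":0,"wz":0.007,"gripper":1},
    {"tx":-2,"ty":2,"tz":130,"wx":0,"wy":0,"wz":0.007,"gripper":1},
    {"tx":-2,"ty":2,"tz":143,"wx":0,"wy":0,"wz":0.007,"gripper":1}
  ]
}}

```text
time: 2.92
position: [0.4166, 0.3032, 0.0047]
tool_rot: [-2.303, -2.136, 0.004]
ft_force: [-0.8, -0.3, 0.2]
grip_width: 1.004
grip_force: 0.0
```

```bash
python3 -c "
from h import *
st();go(.4182,.3029,.005,-.0773)"
```

```text
t 2.92 p [416.6 303.2   4.7] yaw -0.0753 z [-0.0022 -0.0012 -1.    ] F [-0.8 -0.3  0.2] M [-0.09  0.07  0.03] gw 1.004 gf 0.0 j [-0.93  0.27  0.28  2.01 -0.1   0.88 -0.68]
t [-0.2  1.6 -0.3] w [-0.0021  0.0014  0.002 ] rows 0.03955799119332732 0.026246419080205457
```

Call:
{"api": "jog_arm", "payload": {
  "increments": [
    {"tx":0,"ty":1.5,"tz":0,"wx":0,"wy":0,"wz":0,"gripper":0.6},
    {"tx":0,"ty":1.5,"tz":0,"wx":0,"wy":0,"wz":0,"gripper":0.35},
    {"tx":0,"ty":1.5,"tz":0,"wx":0,"wy":0,"wz":0,"gripper":0.2},
    {"tx":0,"ty":1.5,"tz":0,"wx":0,"wy":0,"wz":0,"gripper":0},
    {"tx":0,"ty":1.5,"tz":0,"wx":0,"wy":0,"wz":0,"gripper":0}
  ],
  "grip_force": 40
}}

```text
time: 3.33
position: [0.4206, 0.3033, 0.008]
tool_rot: [-2.307, -2.132, -0.004]
ft_force: [0.1, -0.4, -0.6]
grip_width: 0.706
grip_force: 0.0
```

Call:
{"api": "jog_arm", "payload": {
  "increments": [
    {"tx":0,"ty":0,"tz":0,"wx":0,"wy":0,"wz":0,"gripper":0},
    {"tx":0,"ty":0,"tz":0,"wx":0,"wy":0,"wz":0,"gripper":0},
    {"tx":0,"ty":0,"tz":0,"wx":0,"wy":0,"wz":0,"gripper":0},
    {"tx":0,"ty":0,"tz":0,"wx":0,"wy":0,"wz":0,"gripper":0},
    {"tx":0,"ty":0,"tz":0,"wx":0,"wy":0,"wz":0,"gripper":0}
  ],
  "grip_force": 40
}}

```text
time: 3.75
position: [0.4199, 0.3023, 0.0066]
tool_rot: [-2.307, -2.132, 0.0]
ft_force: [0.1, 0.8, -0.4]
grip_width: 0.33
grip_force: 0.0
```

```bash
python3 -c "
from h import *
st()"
```

```text
t 3.75 p [419.9 302.3   6.6] yaw -0.0791 z [-0.  0. -1.] F [ 0.1  0.8 -0.4] M [-0.1   0.06  0.01] gw 0.33 gf 0.0 j [-0.93  0.26  0.28  2.01 -0.1   0.88 -0.67]
```

Call:
{"api": "jog_arm", "payload": {
  "increments": [
    {"tx":0,"ty":-1,"tz":1,"wx":0,"wy":0,"wz":0,"gripper":0},
    {"tx":0,"ty":-1,"tz":1,"wx":0,"wy":0,"wz":0,"gripper":0},
    {"tx":0,"ty":-1,"tz":1,"wx":0,"wy":0,"wz":0,"gripper":0},
    {"tx":0,"ty":-1,"tz":1,"wx":0,"wy":0,"wz":0,"gripper":0},
    {"tx":0,"ty":-1,"tz":1,"wx":0,"wy":0,"wz":0,"gripper":0}
  ]
}}

```text
time: 4.17
position: [0.419, 0.3026, 0.0058]
tool_rot: [-2.307, -2.132, -0.001]
ft_force: [-0.4, -0.4, 4.9]
grip_width: 0.25
grip_force: 39.9
```

```bash
python3 -c "
from h import *
st();d=cam('wrist');cv2.imwrite('pics/w2.png',d['color'])"
```

```text
t 4.17 p [419.  302.6   5.8] yaw -0.079 z [ 3.e-04  3.e-04 -1.e+00] F [-0.4 -0.4  4.9] M [-0.2   0.17  0.03] gw 0.25 gf 39.86111448146403 j [-0.93  0.26  0.28  2.01 -0.1   0.88 -0.68]
```

Call:
{"api": "jog_arm", "payload": {
  "increments": [
    {"tx":0,"ty":0,"tz":-15,"wx":0,"wy":0,"wz":0,"gripper":0},
    {"tx":0,"ty":0,"tz":-50,"wx":0,"wy":0,"wz":0,"gripper":0},
    {"tx":0,"ty":0,"tz":-90,"wx":0,"wy":0,"wz":0,"gripper":0},
    {"tx":0,"ty":0,"tz":-130,"wx":0,"wy":0,"wz":0,"gripper":0},
    {"tx":0,"ty":0,"tz":-170,"wx":0,"wy":0,"wz":0,"gripper":0}
  ]
}}

```text
time: 4.63
position: [0.418, 0.3016, 0.1762]
tool_rot: [2.308, 2.132, -0.003]
ft_force: [0.2, 0.5, -2.2]
grip_width: 0.25
grip_force: 39.9
```

```bash
python3 -c "
from h import *
st();go(.465,-.179,.19,-1.5088)"
```

```text
t 4.63 p [418.  301.6 176.2] yaw -0.0792 z [-0.0015 -0.0016 -1.    ] F [ 0.2  0.5 -2.2] M [-0.1  -0.01 -0.  ] gw 0.25 gf 39.85636076889932 j [-0.96  0.06  0.3   1.85 -0.02  1.23 -0.74]
t [-475.4   84.9  -13.1] w [0.     0.0024 1.4296] rows 11.585973836868881 11.44003654611762
```

Call:
{"api": "jog_arm", "payload": {
  "increments": [
    {"tx":-20,"ty":4,"tz":-2,"wx":0,"wy":0,"wz":0.06,"gripper":0},
    {"tx":-56,"ty":11,"tz":-5,"wx":0,"wy":0,"wz":0.17,"gripper":0},
    {"tx":-94,"ty":19,"tz":-8,"wx":0,"wy":0,"wz":0.29,"gripper":0},
    {"tx":-132,"ty":26,"tz":-11,"wx":0,"wy":0,"wz":0.41,"gripper":0},
    {"tx":-170,"ty":34,"tz":-13,"wx":0,"wy":0,"wz":0.53,"gripper":0}
  ]
}}

```text
time: 5.05
position: [0.4385, 0.1285, 0.1879]
tool_rot: [-2.789, -1.446, 0.002]
ft_force: [2.0, 0.1, -2.8]
grip_width: 0.249
grip_force: 39.9
```

```bash
python3 -c "
from h import *
st();go(.465,-.179,.19,-1.5088)"
```

```text
t 5.05 p [438.5 128.5 187.9] yaw -0.6141 z [-1.2e-03 -3.0e-04 -1.0e+00] F [ 2.   0.1 -2.8] M [-0.22  0.01  0.01] gw 0.249 gf 39.85164117068052 j [-0.81 -0.09  0.44  1.97  0.04  1.26 -0.99]
t [-236.1  198.8   -2.1] w [-3.000e-04  1.200e-03  8.947e-01] rows 7.402331939827644 7.159302311080205
```

Call:
{"api": "jog_arm", "payload": {
  "increments": [
    {"tx":-29,"ty":25,"tz":0,"wx":0,"wy":0,"wz":0.115,"gripper":0},
    {"tx":-59,"ty":50,"tz":0,"wx":0,"wy":0,"wz":0.23,"gripper":0},
    {"tx":-89,"ty":75,"tz":-1,"wx":0,"wy":0,"wz":0.345,"gripper":0},
    {"tx":-119,"ty":100,"tz":-1,"wx":0,"wy":0,"wz":0.46,"gripper":0},
    {"tx":-149,"ty":125,"tz":-1,"wx":0,"wy":0,"wz":0.575,"gripper":0}
  ]
}}

```text
time: 5.47
position: [0.4557, -0.0652, 0.1888]
tool_rot: [-3.084, -0.595, 0.001]
ft_force: [1.3, 0.5, -1.2]
grip_width: 0.254
grip_force: 39.9
```

```bash
python3 -c "
from h import *
st();go(.465,-.179,.19,-1.5088)"
```

```text
t 5.47 p [455.7 -65.2 188.8] yaw -1.1895 z [-9.e-04  6.e-04 -1.e+00] F [ 1.3  0.5 -1.2] M [-0.08  0.12  0.02] gw 0.254 gf 39.85300239175558 j [-0.59 -0.1   0.65  1.97  0.07  1.26 -1.16]
t [-33.8 109.1  -1.3] w [-0.0008  0.0007  0.3193] rows 2.7392690975999763 2.5548462406819406
```

Call:
{"api": "jog_arm", "payload": {
  "increments": [
    {"tx":-10,"ty":33,"tz":6,"wx":0,"wy":0,"wz":0.1,"gripper":0},
    {"tx":-21,"ty":68,"tz":14,"wx":0,"wy":0,"wz":0.2,"gripper":0},
    {"tx":-34,"ty":109,"tz":24,"wx":0,"wy":0,"wz":0.319,"gripper":0},
    {"tx":-34,"ty":109,"tz":30,"wx":0,"wy":0,"wz":0.319,"gripper":0},
    {"tx":-34,"ty":109,"tz":30,"wx":0,"wy":0,"wz":0.319,"gripper":0}
  ]
}}

```text
time: 5.88
position: [0.464, -0.1801, 0.1575]
tool_rot: [3.139, 0.097, -0.006]
ft_force: [-0.4, 1.5, -2.6]
grip_width: 0.249
grip_force: 39.9
```

```bash
cat >> h.py <<'E'
def brk(s,gx=.072,dz=.0058):  # predicted bracket pose from tool
    A=R.from_rotvec(s["tool_rot"]).as_matrix(); yv=-A[:,1]; xv=A[:,0]; 
    if abs(1)<0: pass
    B=np.c_[-np.cross(-A[:,2],A[:,1])*-1*-1,-A[:,1],-A[:,2]]
    B[:,0]=np.cross(B[:,1],B[:,2])
    return B, s["position"]+B@np.array([gx,0,-dz])
E
python3 - <<'E'
from h import *
s=st()
B,o=brk(s);print(B.round(3).tolist(),o)
ims=[]
P=np.array([(-.004,.024,.11),(-.004,-.024,.11),(-.004,.024,0),(-.105,.011,.028),(-.105,-.011,.028),(-.004,0,.074),(-.004,0,.0955)])
for n,(x,y,w,h) in(("top",(400,155,120,90)),("scene",(340,225,160,120)),("wrist",(0,0,640,480))):
    d=cam(n);i=cv2.resize(d["color"][y:y+h,x:x+w],(400,300),interpolation=cv2.INTER_CUBIC)
    for u in proj(d,P@B.T+o): cv2.circle(i,tuple(int(v) for v in (u-[x,y])*400/w),3,(0,0,255),1)
    c=np.array([.5913,-.2321,0])
    for u in proj(d,R.from_euler("z",.062).apply([(-.0225,.06,.2265),(-.009,.06,.149)])+c): cv2.circle(i,tuple(int(v) for v in (u-[x,y])*400/w),3,(0,255,0),1)
    ims.append(i)
cv2.imwrite("pics/c2.png",np.vstack([np.hstack(ims[:2]),np.hstack([ims[2],ims[2]*0])]))
E
```

```text
t 5.88 p [ 464.  -180.1  157.5] yaw -1.5092 z [-0.0041 -0.0011 -1.    ] F [-0.4  1.5 -2.6] M [0.03 0.24 0.03] gw 0.249 gf 39.85741023905575 j [-0.46  0.04  0.8   1.93 -0.02  1.19 -1.16]
[[0.998, -0.062, 0.004], [0.062, 0.998, 0.001], [-0.004, -0.001, 1.0]] [ 0.53581588 -0.1756854   0.15138224]
```

View pics/c2.png

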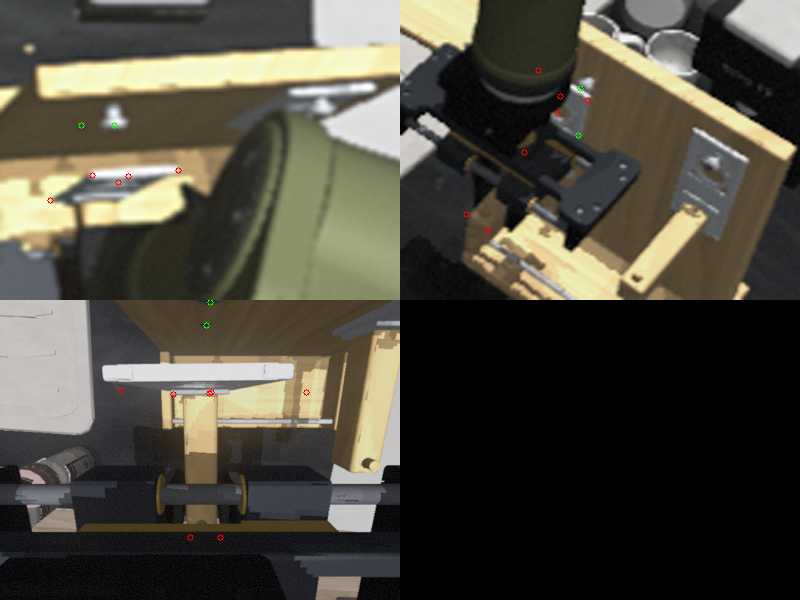

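```bash
cat > ov.py <<'E'
from h import *
import sys
s=st();B,o=brk(s);print(o)
P=np.array([(0,.024,.11),(0,-.024,.11),(-.004,.024,.11),(-.004,-.024,.11),(-.105,.011,.028),(-.105,-.011,.028)])
ims={}
for n,(x,y,w,h,W,H) in dict(top=(410,165,80,60,400,300),scene=(380,240,80,60,400,300),wrist=(100,0,440,330,400,300),wz=(200,0,280,210,400,300)).items():
    d=cam("wrist" if n=="wz" else n);i=cv2.resize(d["color"][y:y+h,x:x+w],(W,H),interpolation=cv2.INTER_CUBIC)
    q=proj(d,P@B.T+o);g=proj(d,R.from_euler("z",.062).apply([(-.0225,.06,.2265),(-.009,.06,.149)])+np.array([.5913,-.2321,0]))
    if n!="wz": print(n,q.round(1).tolist(),g.round(1).tolist())
    if n=="wrist":
        for u in np.r_[q,g]: cv2.circle(i,tuple(int(v) for v in (u-[x,y])*W/w),3,(0,0,255),1)
    ims[n]=i
cv2.imwrite(sys.argv[1],np.vstack([np.hstack([ims["top"],ims["scene"]]),np.hstack([ims["wrist"],ims["wz"]])]))
E
python3 ov.py pics/c3.png
```

```text
t 6.03 p [ 466.1 -175.9  159.1] yaw -1.5012 z [-1.1e-03  7.0e-04 -1.0e+00] F [ 0.8  0.  -2.4] M [-0.05  0.19 -0.02] gw 0.25 gf 39.85725483857095 j [-0.47  0.03  0.8   1.93 -0.02  1.19 -1.16]
[ 0.53788011 -0.17091987  0.15318862]
top [[425.2, 204.7], [451.2, 202.9], [425.4, 206.8], [451.4, 205.0], [426.6, 261.8], [437.6, 261.1]] [[434.3, 192.6], [424.5, 192.6]]
scene [[395.3, 249.6], [415.1, 261.8], [394.1, 250.8], [413.9, 263.0], [365.8, 308.9], [374.4, 314.9]] [[412.3, 260.5], [411.4, 279.3]]
wrist [[169.0, 112.6], [474.9, 113.1], [171.6, 139.1], [472.3, 139.6], [297.4, 378.9], [346.1, 379.0]] [[341.2, 10.7], [333.0, 44.5]]
```

View pics/c3.png

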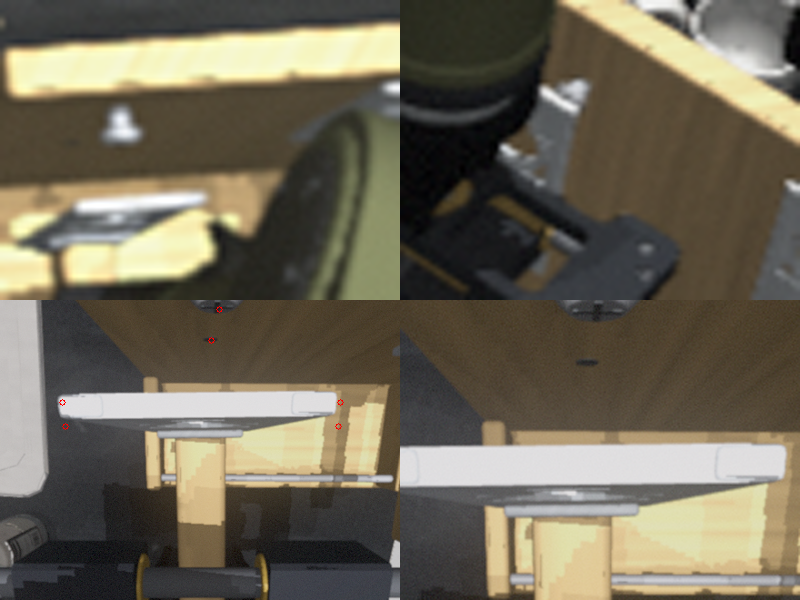

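The settled wrist view puts the pilot at (331,43) (predicted (333,44)) and the plate's back top edge from (164,107) to (471,102). The bracket is yawed about +0.015 in the grip and sits a few mm left of the screw, so I'm correcting both.

Call:
{"api": "jog_arm", "payload": {
  "increments": [
    {"tx":4,"ty":1.5,"tz":0,"wx":0,"wy":0,"wz":0.01,"gripper":0},
    {"tx":8,"ty":3,"tz":0.5,"wx":0,"wy":0,"wz":0.02,"gripper":0},
    {"tx":10,"ty":3.5,"tz":0.5,"wx":0,"wy":0,"wz":0.02,"gripper":0},
    {"tx":10,"ty":3.5,"tz":0.5,"wx":0,"wy":0,"wz":0.02,"gripper":0},
    {"tx":10,"ty":3.5,"tz":0.5,"wx":0,"wy":0,"wz":0.02,"gripper":0}
  ]
}}

```text
time: 6.65
position: [0.4766, -0.1801, 0.159]
tool_rot: [3.14, 0.075, -0.001]
ft_force: [0.3, -0.3, -1.5]
grip_width: 0.246
grip_force: 39.9
```

```bash
sed -i 's/^s=st();B/[cam("top") for _ in range(5)];s=st();B/' ov.py; python3 ov.py pics/c4.png
```

```text
t 6.9 p [ 476.4 -180.   159. ] yaw -1.5231 z [-0.e+00  2.e-04 -1.e+00] F [-0.5 -0.6 -2.2] M [-0.02  0.2  -0.02] gw 0.25 gf 39.857084434479475 j [-0.46  0.06  0.8   1.9  -0.05  1.19 -1.16]
[ 0.54829943 -0.17656399  0.15322814]
top [[428.1, 198.8], [454.2, 197.6], [428.3, 201.0], [454.3, 199.8], [428.2, 256.6], [439.1, 256.1]] [[434.3, 192.6], [424.5, 192.6]]
scene [[400.8, 248.2], [420.4, 260.6], [399.7, 249.3], [419.3, 261.8], [370.4, 306.8], [379.0, 312.9]] [[412.3, 260.5], [411.4, 279.3]]
wrist [[165.3, 109.7], [474.9, 109.9], [167.9, 136.5], [472.3, 136.8], [296.9, 378.6], [345.8, 378.7]] [[312.1, 53.9], [316.4, 67.6]]
```

View pics/c4.png

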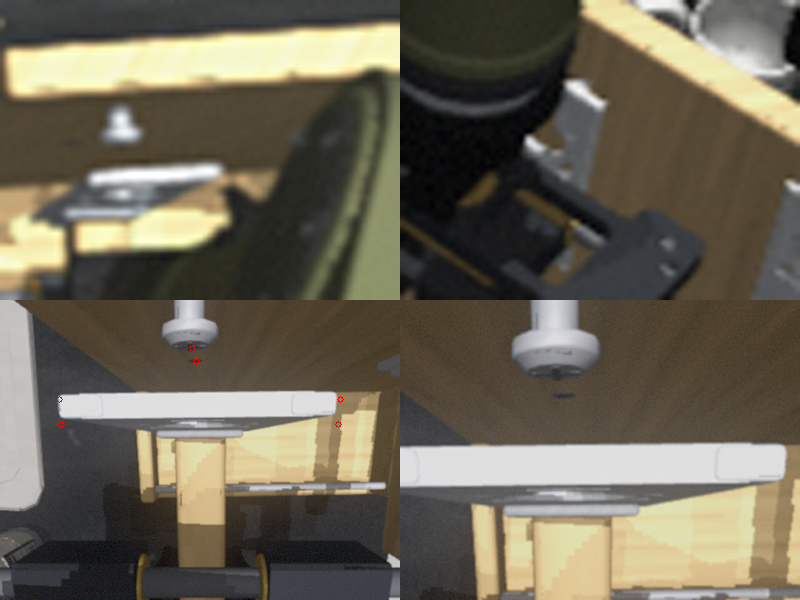

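The wrist view now shows the screw head at about (309,46) and the pilot at (315,67), with the plate's top edge parallel to the board. A left shift of about 2 mm remains, then advance.

Call:
{"api": "jog_arm", "payload": {
  "increments": [
    {"tx":2,"ty":-1,"tz":0.5,"wx":0,"wy":0,"wz":0,"gripper":0},
    {"tx":4,"ty":-2,"tz":0.5,"wx":0,"wy":0,"wz":0,"gripper":0},
    {"tx":7,"ty":-2,"tz":0.5,"wx":0,"wy":0,"wz":0,"gripper":0},
    {"tx":10,"ty":-2,"tz":0.5,"wx":0,"wy":0,"wz":0,"gripper":0},
    {"tx":12,"ty":-2,"tz":0.5,"wx":0,"wy":0,"wz":0,"gripper":0}
  ]
}}

```text
time: 7.52
position: [0.489, -0.1773, 0.1586]
tool_rot: [3.14, 0.076, 0.0]
ft_force: [-0.5, 0.1, -1.4]
grip_width: 0.247
grip_force: 39.9
```

```bash
python3 ov.py pics/c5.png
```

```text
t 7.77 p [ 488.3 -177.5  158.5] yaw -1.5231 z [-3.e-04 -0.e+00 -1.e+00] F [-0.5  0.2 -1.4] M [-0.04  0.18  0.  ] gw 0.245 gf 39.8570020403713 j [-0.46  0.1   0.8   1.88 -0.07  1.19 -1.15]
[ 0.56017957 -0.17407639  0.15264289]
top [[426.6, 192.5], [452.6, 191.3], [426.7, 194.6], [452.7, 193.4], [426.8, 250.7], [437.7, 250.2]] [[434.3, 192.6], [424.5, 192.6]]
scene [[403.6, 244.6], [423.1, 256.8], [402.4, 245.7], [422.0, 258.0], [373.4, 302.8], [381.9, 308.9]] [[412.3, 260.5], [411.4, 279.3]]
wrist [[165.2, 109.3], [474.8, 109.4], [167.9, 136.1], [472.1, 136.3], [296.9, 378.5], [345.8, 378.6]] [[320.0, 105.6], [320.7, 96.0]]
```

View pics/c5.png

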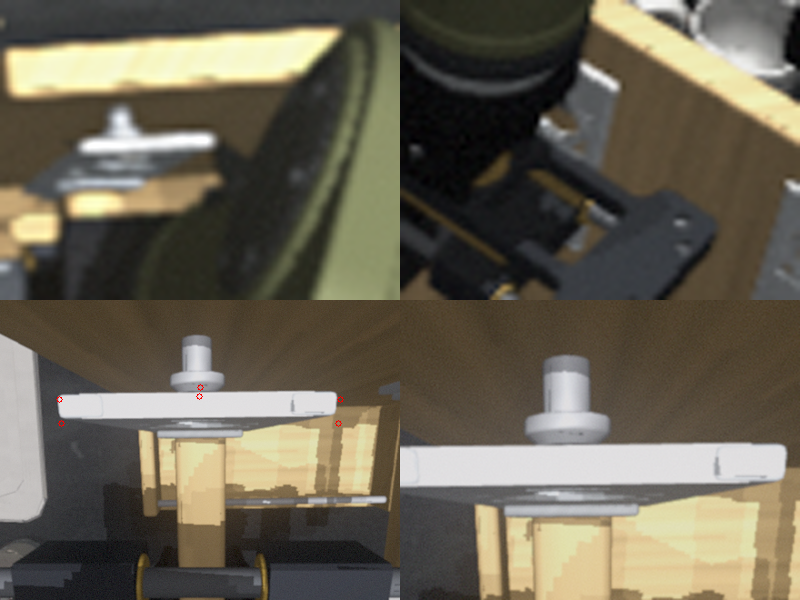

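The wrist view shows the screw on column 317, in line with the plate's centre at 317, so I'm inserting.

Call:
{"api": "jog_arm", "payload": {
  "increments": [
    {"tx":3,"ty":0,"tz":0,"wx":0,"wy":0,"wz":0,"gripper":0},
    {"tx":6,"ty":0,"tz":0,"wx":0,"wy":0,"wz":0,"gripper":0},
    {"tx":9,"ty":0,"tz":0,"wx":0,"wy":0,"wz":0,"gripper":0},
    {"tx":11,"ty":-0.2,"tz":0,"wx":0,"wy":0,"wz":0,"gripper":0},
    {"tx":12,"ty":-0.2,"tz":0,"wx":0,"wy":0,"wz":0,"gripper":0}
  ]
}}

```text
time: 8.38
position: [0.5009, -0.1765, 0.1585]
tool_rot: [3.14, 0.076, 0.0]
ft_force: [-0.4, -0.0, -1.7]
grip_width: 0.249
grip_force: 39.9
```

Call:
{"api": "jog_arm", "payload": {
  "increments": [
    {"tx":0.5,"ty":0,"tz":0,"wx":0,"wy":0,"wz":0,"gripper":0},
    {"tx":1,"ty":0,"tz":0,"wx":0,"wy":0,"wz":0,"gripper":0},
    {"tx":1.5,"ty":0,"tz":0,"wx":0,"wy":0,"wz":0,"gripper":0},
    {"tx":2,"ty":0,"tz":0,"wx":0,"wy":0,"wz":0,"gripper":0},
    {"tx":2,"ty":0,"tz":0,"wx":0,"wy":0,"wz":0,"gripper":0}
  ]
}}

```text
time: 8.8
position: [0.5024, -0.1765, 0.1586]
tool_rot: [-3.141, -0.075, -0.0]
ft_force: [0.9, 0.6, -2.5]
grip_width: 0.253
grip_force: 39.9
```

```bash
python3 ov.py pics/c6.png
```

```text
t 9.05 p [ 502.3 -176.5  158.6] yaw -1.523 z [ 1.e-04  1.e-04 -1.e+00] F [ 0.3 -0.5 -2. ] M [-0.06  0.27  0.04] gw 0.252 gf 39.856834039092064 j [-0.45  0.13  0.8   1.85 -0.1   1.2  -1.14]
[ 0.57423932 -0.17309933  0.15276211]
top [[426.0, 185.0], [451.9, 183.8], [426.1, 187.1], [452.1, 185.9], [426.2, 243.7], [437.1, 243.2]] [[434.3, 192.6], [424.5, 192.6]]
scene [[407.6, 240.6], [427.1, 252.7], [406.4, 241.7], [425.9, 253.8], [377.5, 298.6], [386.1, 304.5]] [[412.3, 260.5], [411.4, 279.3]]
wrist [[165.1, 109.6], [474.9, 109.7], [167.7, 136.4], [472.2, 136.6], [296.8, 378.6], [345.8, 378.7]] [[321.1, 163.3], [321.3, 128.7]]
```

View pics/c6.png

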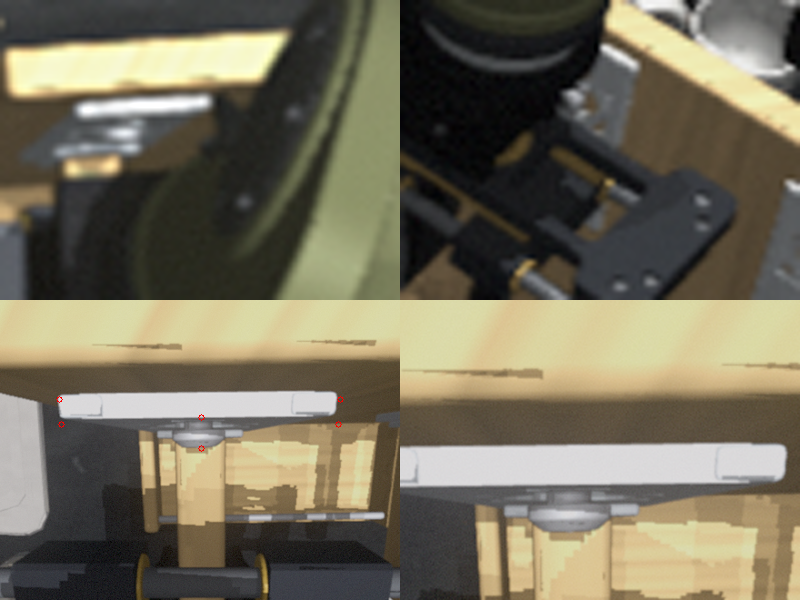

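The screw head now shows in front of the plate at (317,150), so it has passed the keyhole with no force. I'm creeping forward to touch the board.

Call:
{"api": "jog_arm", "payload": {
  "increments": [
    {"tx":0.4,"ty":0,"tz":0,"wx":0,"wy":0,"wz":0,"gripper":0},
    {"tx":0.8,"ty":0,"tz":0,"wx":0,"wy":0,"wz":0,"gripper":0},
    {"tx":1.2,"ty":0,"tz":0,"wx":0,"wy":0,"wz":0,"gripper":0},
    {"tx":1.5,"ty":0,"tz":0,"wx":0,"wy":0,"wz":0,"gripper":0},
    {"tx":1.5,"ty":0,"tz":0,"wx":0,"wy":0,"wz":0,"gripper":0}
  ]
}}

```text
time: 9.67
position: [0.504, -0.1765, 0.1585]
tool_rot: [3.141, 0.075, 0.0]
ft_force: [0.0, -0.5, -2.0]
grip_width: 0.248
grip_force: 39.9
```

Call:
{"api": "jog_arm", "payload": {
  "increments": [
    {"tx":0.2,"ty":0,"tz":0,"wx":0,"wy":0,"wz":0,"gripper":0},
    {"tx":0.4,"ty":0,"tz":0,"wx":0,"wy":0,"wz":0,"gripper":0},
    {"tx":0.6,"ty":0,"tz":0,"wx":0,"wy":0,"wz":0,"gripper":0},
    {"tx":0.8,"ty":0,"tz":0,"wx":0,"wy":0,"wz":0,"gripper":0},
    {"tx":0.8,"ty":0,"tz":0,"wx":0,"wy":0,"wz":0,"gripper":0}
  ]
}}

```text
time: 10.08
position: [0.5047, -0.1764, 0.1586]
tool_rot: [-3.141, -0.075, -0.0]
ft_force: [0.3, -0.6, -1.1]
grip_width: 0.248
grip_force: 39.9
```

Call:
{"api": "jog_arm", "payload": {
  "increments": [
    {"tx":0.2,"ty":0,"tz":0,"wx":0,"wy":0,"wz":0,"gripper":0},
    {"tx":0.4,"ty":0,"tz":0,"wx":0,"wy":0,"wz":0,"gripper":0},
    {"tx":0.6,"ty":0,"tz":0,"wx":0,"wy":0,"wz":0,"gripper":0},
    {"tx":0.8,"ty":0,"tz":0,"wx":0,"wy":0,"wz":0,"gripper":0},
    {"tx":0.8,"ty":0,"tz":0,"wx":0,"wy":0,"wz":0,"gripper":0}
  ]
}}

```text
time: 10.5
position: [0.5055, -0.1764, 0.1586]
tool_rot: [-3.141, -0.075, -0.0]
ft_force: [-0.7, 0.4, -1.5]
grip_width: 0.249
grip_force: 39.9
```

```bash
python3 -c "
from h import *
st()"
```

```text
t 10.5 p [ 505.5 -176.4  158.6] yaw -1.5229 z [ 1.e-04  0.e+00 -1.e+00] F [-0.7  0.4 -1.5] M [-0.1   0.25 -0.01] gw 0.249 gf 39.857068341225386 j [-0.45  0.14  0.8   1.84 -0.11  1.2  -1.14]
```

Call:
{"api": "jog_arm", "payload": {
  "increments": [
    {"tx":0.2,"ty":0,"tz":0,"wx":0,"wy":0,"wz":0,"gripper":0},
    {"tx":0.4,"ty":0,"tz":0,"wx":0,"wy":0,"wz":0,"gripper":0},
    {"tx":0.6,"ty":0,"tz":0,"wx":0,"wy":0,"wz":0,"gripper":0},
    {"tx":0.8,"ty":0,"tz":0,"wx":0,"wy":0,"wz":0,"gripper":0},
    {"tx":0.8,"ty":0,"tz":0,"wx":0,"wy":0,"wz":0,"gripper":0}
  ]
}}

```text
time: 10.92
position: [0.506, -0.1764, 0.1585]
tool_rot: [-3.141, -0.075, 0.001]
ft_force: [-0.8, 0.5, -1.4]
grip_width: 0.248
grip_force: 39.9
```

Call:
{"api": "jog_arm", "payload": {
  "increments": [
    {"tx":0.1,"ty":0,"tz":0,"wx":0,"wy":0,"wz":0,"gripper":0},
    {"tx":0.2,"ty":0,"tz":0,"wx":0,"wy":0,"wz":0,"gripper":0},
    {"tx":0.4,"ty":0,"tz":0,"wx":0,"wy":0,"wz":0,"gripper":0},
    {"tx":0.5,"ty":0,"tz":0,"wx":0,"wy":0,"wz":0,"gripper":0},
    {"tx":0.5,"ty":0,"tz":0,"wx":0,"wy":0,"wz":0,"gripper":0}
  ]
}}

```text
time: 11.33
position: [0.5061, -0.1765, 0.1584]
tool_rot: [-3.141, -0.075, 0.002]
ft_force: [-4.0, -0.7, -0.2]
grip_width: 0.251
grip_force: 39.9
```

Contact with the board at x≈0.506. Backing off about 1 mm and letting it down.

Call:
{"api": "jog_arm", "payload": {
  "increments": [
    {"tx":-1.5,"ty":0,"tz":0,"wx":0,"wy":0,"wz":0,"gripper":0},
    {"tx":-1.5,"ty":0,"tz":3,"wx":0,"wy":0,"wz":0,"gripper":0},
    {"tx":-1.5,"ty":0,"tz":6,"wx":0,"wy":0,"wz":0,"gripper":0},
    {"tx":-1.5,"ty":0,"tz":8,"wx":0,"wy":0,"wz":0,"gripper":0},
    {"tx":-1.5,"ty":0,"tz":9,"wx":0,"wy":0,"wz":0,"gripper":0}
  ]
}}

```text
time: 11.75
position: [0.5053, -0.1762, 0.1491]
tool_rot: [-3.141, -0.075, 0.0]
ft_force: [-0.0, 0.3, -2.2]
grip_width: 0.252
grip_force: 39.9
```

Call:
{"api": "jog_arm", "payload": {
  "increments": [
    {"tx":0,"ty":0,"tz":1,"wx":0,"wy":0,"wz":0,"gripper":0},
    {"tx":0,"ty":0,"tz":2,"wx":0,"wy":0,"wz":0,"gripper":0},
    {"tx":0,"ty":0,"tz":3,"wx":0,"wy":0,"wz":0,"gripper":0},
    {"tx":0,"ty":0,"tz":4,"wx":0,"wy":0,"wz":0,"gripper":0},
    {"tx":0,"ty":0,"tz":4,"wx":0,"wy":0,"wz":0,"gripper":0}
  ]
}}

```text
time: 12.17
position: [0.5052, -0.1764, 0.1454]
tool_rot: [-3.141, -0.075, 0.0]
ft_force: [0.2, 0.4, -2.2]
grip_width: 0.25
grip_force: 39.9
```

```bash
python3 -c "
from h import *
st()"
```

```text
t 12.17 p [ 505.2 -176.4  145.4] yaw -1.523 z [-2.e-04  1.e-04 -1.e+00] F [ 0.2  0.4 -2.2] M [-0.06  0.18  0.09] gw 0.25 gf 39.85702528618276 j [-0.44  0.16  0.8   1.86 -0.12  1.17 -1.12]
```

Call:
{"api": "jog_arm", "payload": {
  "increments": [
    {"tx":0,"ty":0,"tz":0.8,"wx":0,"wy":0,"wz":0,"gripper":0},
    {"tx":0,"ty":0,"tz":1.6,"wx":0,"wy":0,"wz":0,"gripper":0},
    {"tx":0,"ty":0,"tz":2.4,"wx":0,"wy":0,"wz":0,"gripper":0},
    {"tx":0,"ty":0,"tz":3,"wx":0,"wy":0,"wz":0,"gripper":0},
    {"tx":0,"ty":0,"tz":3,"wx":0,"wy":0,"wz":0,"gripper":0}
  ]
}}

```text
time: 12.58
position: [0.5052, -0.1764, 0.1424]
tool_rot: [-3.141, -0.075, 0.0]
ft_force: [0.6, 0.2, -2.0]
grip_width: 0.246
grip_force: 39.9
```

Call:
{"api": "jog_arm", "payload": {
  "increments": [
    {"tx":0,"ty":0,"tz":0.3,"wx":0,"wy":0,"wz":0,"gripper":0},
    {"tx":0,"ty":0,"tz":0.6,"wx":0,"wy":0,"wz":0,"gripper":0},
    {"tx":0,"ty":0,"tz":0.9,"wx":0,"wy":0,"wz":0,"gripper":0},
    {"tx":0,"ty":0,"tz":1.2,"wx":0,"wy":0,"wz":0,"gripper":0},
    {"tx":0,"ty":0,"tz":1.2,"wx":0,"wy":0,"wz":0,"gripper":0}
  ]
}}

```text
time: 13.0
position: [0.5052, -0.1764, 0.1413]
tool_rot: [-3.141, -0.075, 0.0]
ft_force: [-0.9, -1.2, -1.7]
grip_width: 0.251
grip_force: 39.9
```

```bash
python3 -c "
from h import *
st()"
```

```text
t 13.0 p [ 505.2 -176.4  141.3] yaw -1.523 z [-0.e+00  1.e-04 -1.e+00] F [-0.9 -1.2 -1.7] M [-0.05  0.26  0.01] gw 0.251 gf 39.857030706480145 j [-0.44  0.16  0.8   1.87 -0.13  1.17 -1.12]
```

Call:
{"api": "jog_arm", "payload": {
  "increments": [
    {"tx":0,"ty":0,"tz":0.2,"wx":0,"wy":0,"wz":0,"gripper":0},
    {"tx":0,"ty":0,"tz":0.4,"wx":0,"wy":0,"wz":0,"gripper":0},
    {"tx":0,"ty":0,"tz":0.6,"wx":0,"wy":0,"wz":0,"gripper":0},
    {"tx":0,"ty":0,"tz":0.8,"wx":0,"wy":0,"wz":0,"gripper":0},
    {"tx":0,"ty":0,"tz":0.8,"wx":0,"wy":0,"wz":0,"gripper":0}
  ]
}}

```text
time: 13.42
position: [0.5055, -0.1764, 0.1407]
tool_rot: [-3.141, -0.075, -0.001]
ft_force: [-0.8, -0.4, -1.0]
grip_width: 0.246
grip_force: 39.9
```

Call:
{"api": "jog_arm", "payload": {
  "increments": [
    {"tx":0,"ty":0,"tz":0.2,"wx":0,"wy":0,"wz":0,"gripper":0},
    {"tx":0,"ty":0,"tz":0.4,"wx":0,"wy":0,"wz":0,"gripper":0},
    {"tx":0,"ty":0,"tz":0.6,"wx":0,"wy":0,"wz":0,"gripper":0},
    {"tx":0,"ty":0,"tz":0.6,"wx":0,"wy":0,"wz":0,"gripper":0},
    {"tx":0,"ty":0,"tz":0.6,"wx":0,"wy":0,"wz":0,"gripper":0}
  ]
}}

```text
time: 13.83
position: [0.5057, -0.1765, 0.1403]
tool_rot: [3.141, 0.075, 0.002]
ft_force: [0.4, -0.2, 0.6]
grip_width: 0.248
grip_force: 39.9
```

```bash
python3 -c "
from h import *
st()"
```

```text
t 13.83 p [ 505.7 -176.5  140.3] yaw -1.5229 z [ 0.0011  0.     -1.    ] F [ 0.4 -0.2  0.6] M [-0.03 -0.04 -0.03] gw 0.248 gf 39.859051667153835 j [-0.44  0.16  0.8   1.87 -0.13  1.16 -1.12]
```

The slot took the load at z≈0.1408, exactly where predicted. Now pressing gradually.

Call:
{"api": "jog_arm", "payload": {
  "increments": [
    {"tx":0.2,"ty":0,"tz":0,"wx":0,"wy":0,"wz":0,"gripper":0},
    {"tx":0.4,"ty":0,"tz":0,"wx":0,"wy":0,"wz":0,"gripper":0},
    {"tx":0.6,"ty":0,"tz":0,"wx":0,"wy":0,"wz":0,"gripper":0},
    {"tx":0.8,"ty":0,"tz":0,"wx":0,"wy":0,"wz":0,"gripper":0},
    {"tx":1,"ty":0,"tz":0,"wx":0,"wy":0,"wz":0,"gripper":0}
  ]
}}

```text
time: 14.25
position: [0.506, -0.1765, 0.14]
tool_rot: [-3.141, -0.075, 0.001]
ft_force: [-2.5, -0.3, 3.9]
grip_width: 0.245
grip_force: 39.9
```

Call:
{"api": "jog_arm", "payload": {
  "increments": [
    {"tx":0.2,"ty":0,"tz":0,"wx":0,"wy":0,"wz":0,"gripper":0},
    {"tx":0.4,"ty":0,"tz":0,"wx":0,"wy":0,"wz":0,"gripper":0},
    {"tx":0.6,"ty":0,"tz":0,"wx":0,"wy":0,"wz":0,"gripper":0},
    {"tx":0.8,"ty":0,"tz":0,"wx":0,"wy":0,"wz":0,"gripper":0},
    {"tx":0.8,"ty":0,"tz":0,"wx":0,"wy":0,"wz":0,"gripper":0}
  ]
}}

```text
time: 14.67
position: [0.5061, -0.1765, 0.14]
tool_rot: [-3.14, -0.075, 0.003]
ft_force: [-5.6, 0.3, 5.2]
grip_width: 0.253
grip_force: 39.9
```

```bash
python3 -c "
from h import *
st()"
```

```text
t 14.67 p [ 506.1 -176.5  140. ] yaw -1.5232 z [-2.e-03  4.e-04 -1.e+00] F [-5.6  0.3  5.2] M [0.03 0.82 0.12] gw 0.253 gf 39.891939014196396 j [-0.44  0.17  0.8   1.86 -0.13  1.17 -1.12]
```

Call:
{"api": "jog_arm", "payload": {
  "increments": [
    {"tx":0.2,"ty":0,"tz":0,"wx":0,"wy":0,"wz":0,"gripper":0},
    {"tx":0.4,"ty":0,"tz":0,"wx":0,"wy":0,"wz":0,"gripper":0},
    {"tx":0.6,"ty":0,"tz":0,"wx":0,"wy":0,"wz":0,"gripper":0},
    {"tx":0.7,"ty":0,"tz":0,"wx":0,"wy":0,"wz":0,"gripper":0},
    {"tx":0.7,"ty":0,"tz":0,"wx":0,"wy":0,"wz":0,"gripper":0}
  ]
}}

```text
time: 15.08
position: [0.5061, -0.1766, 0.1399]
tool_rot: [-3.14, -0.075, 0.005]
ft_force: [-7.2, 0.7, 7.6]
grip_width: 0.25
grip_force: 39.9
```

```bash
python3 - <<'E'
from h import *
F=[]
for k in range(5): cam("top"); F.append(ctrl.get_state()["ft_force"])
print(np.mean(F,0).round(2),np.std(F,0).round(2))
E
python3 ov.py pics/c7.png
```

```text
[-7.03  0.25  7.35] [0.27 0.53 0.54]
t 15.58 p [ 506.1 -176.6  139.9] yaw -1.5232 z [-3.4e-03  6.0e-04 -1.0e+00] F [-7.2  0.4  7.4] M [0.07 1.22 0.19] gw 0.249 gf 39.91663432214409 j [-0.44  0.17  0.8   1.86 -0.13  1.17 -1.12]
[ 0.57798884 -0.17313853  0.13388519]
top [[423.6, 184.7], [449.0, 183.5], [423.8, 186.8], [449.1, 185.6], [424.1, 242.4], [434.8, 241.9]] [[434.3, 192.6], [424.5, 192.6]]
scene [[407.8, 245.6], [427.0, 257.6], [406.7, 246.7], [425.9, 258.7], [378.1, 302.6], [386.5, 308.6]] [[412.3, 260.5], [411.4, 279.3]]
wrist [[165.1, 109.5], [475.1, 109.6], [167.8, 136.3], [472.4, 136.5], [296.9, 378.6], [345.8, 378.7]] [[319.6, 185.4], [320.7, 135.3]]
```

View pics/c7.png

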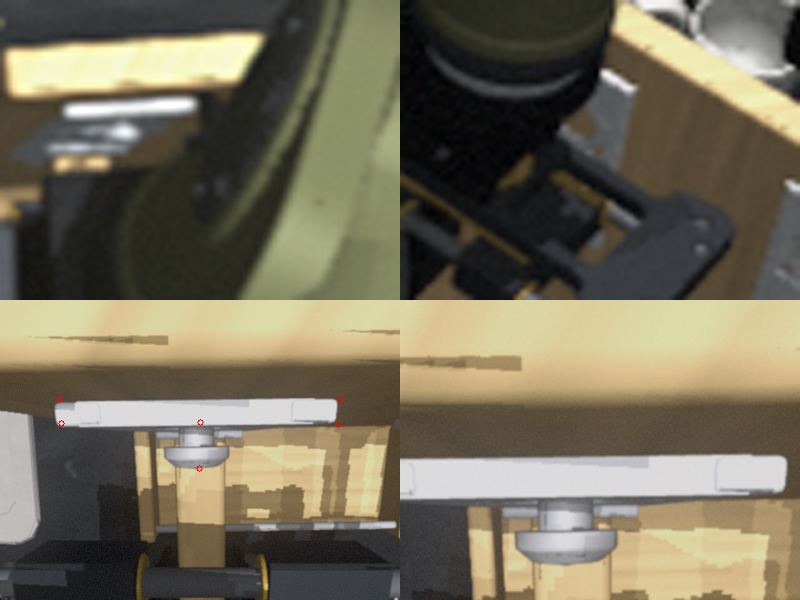

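The wrist view shows the plate down on the shank, with the head well below the plate's upper edge. The screw is at column ~317 and the plate centre at ~317, and the plate is parallel to the board. The push is about 7 N, but the downward load is a bit high, so I'll ease that and add push.

Call:
{"api": "jog_arm", "payload": {
  "increments": [
    {"tx":0.2,"ty":0,"tz":-0.3,"wx":0,"wy":0,"wz":0,"gripper":0},
    {"tx":0.4,"ty":0,"tz":-0.6,"wx":0,"wy":0,"wz":0,"gripper":0},
    {"tx":0.6,"ty":0,"tz":-0.8,"wx":0,"wy":0,"wz":0,"gripper":0},
    {"tx":0.8,"ty":0,"tz":-0.8,"wx":0,"wy":0,"wz":0,"gripper":0},
    {"tx":0.8,"ty":0,"tz":-0.8,"wx":0,"wy":0,"wz":0,"gripper":0}
  ]
}}

```text
time: 16.2
position: [0.5061, -0.1764, 0.14]
tool_rot: [-3.14, -0.075, 0.008]
ft_force: [-7.2, 0.1, 5.3]
grip_width: 0.246
grip_force: 39.9
```

```bash
cat > f.py <<'E'
from h import *
F=[]
for k in range(8): cam("top"); F.append(ctrl.get_state()["ft_force"])
print(np.mean(F,0).round(2),np.std(F,0).round(2),"push",-(np.mean(F,0)@[.998,.062,0])); st()
E
python3 f.py
```

```text
[-7.45  0.2   5.17] [0.5  0.24 0.39] push 7.422093956485425
t 16.6 p [ 506.1 -176.4  140. ] yaw -1.5233 z [-5.2e-03  8.0e-04 -1.0e+00] F [-7.3 -0.2  5.1] M [0.02 1.35 0.16] gw 0.248 gf 39.93422131519765 j [-0.44  0.17  0.8   1.86 -0.13  1.17 -1.12]
```

Call:
{"api": "jog_arm", "payload": {
  "increments": [
    {"tx":0.1,"ty":0,"tz":0,"wx":0,"wy":0.001,"wz":0,"gripper":0},
    {"tx":0.2,"ty":0,"tz":0,"wx":0,"wy":0.003,"wz":0,"gripper":0},
    {"tx":0.3,"ty":0,"tz":0,"wx":0,"wy":0.005,"wz":0,"gripper":0},
    {"tx":0.4,"ty":0,"tz":0,"wx":0,"wy":0.006,"wz":0,"gripper":0},
    {"tx":0.4,"ty":0,"tz":0,"wx":0,"wy":0.006,"wz":0,"gripper":0}
  ]
}}

```text
time: 17.02
position: [0.5061, -0.1765, 0.1399]
tool_rot: [-3.14, -0.075, -0.0]
ft_force: [-7.6, 0.0, 4.3]
grip_width: 0.254
grip_force: 39.9
```

```bash
python3 f.py
```

```text
[-7.8  -0.04  5.29] [0.56 0.51 0.51] push 7.7854061895021935
t 17.42 p [ 506.1 -176.5  139.9] yaw -1.5232 z [-0.     0.001 -1.   ] F [-8.1  0.   5.7] M [-0.07  1.62  0.25] gw 0.254 gf 39.9400122044608 j [-0.44  0.17  0.8   1.86 -0.13  1.16 -1.12]
```

Call:
{"api": "jog_arm", "payload": {
  "increments": [
    {"tx":0.3,"ty":0,"tz":-0.1,"wx":0,"wy":0,"wz":0,"gripper":0},
    {"tx":0.6,"ty":0,"tz":-0.2,"wx":0,"wy":0.001,"wz":0,"gripper":0},
    {"tx":0.9,"ty":0,"tz":-0.4,"wx":0,"wy":0.001,"wz":0,"gripper":0},
    {"tx":1.2,"ty":0,"tz":-0.4,"wx":0,"wy":0.002,"wz":0,"gripper":0},
    {"tx":1.2,"ty":0,"tz":-0.4,"wx":0,"wy":0.002,"wz":0,"gripper":0}
  ]
}}

```text
time: 17.83
position: [0.5062, -0.1765, 0.1399]
tool_rot: [-3.139, -0.074, 0.001]
ft_force: [-10.5, 0.4, 5.8]
grip_width: 0.251
grip_force: 40.0
```

```bash
python3 f.py
```

```text
[-9.93  0.04  5.64] [0.59 0.41 0.44] push 9.906031772802182
t 18.23 p [ 506.1 -176.5  139.9] yaw -1.5234 z [-5.0e-04  1.4e-03 -1.0e+00] F [-10.6   0.6   5. ] M [-0.08  2.06  0.24] gw 0.25 gf 39.95124866254628 j [-0.44  0.17  0.8   1.86 -0.13  1.16 -1.12]
```

```bash
python3 -c "
from h import *
s=st();print(ctrl.close_job())"
```

```text
t 18.23 p [ 506.1 -176.5  139.9] yaw -1.5234 z [-5.0e-04  1.4e-03 -1.0e+00] F [-10.6   0.6   5. ] M [-0.08  2.06  0.24] gw 0.25 gf 39.95124866254628 j [-0.44  0.17  0.8   1.86 -0.13  1.16 -1.12]
the job is handed in; nothing more can be done
None
```

I handed the job in at 18.2 s with the bracket hung on the free screw, its slot on the shank, and the arm still gripping it and pressing it against the board at about 10 N; the last wrist picture (at 7 N) looked flat, but I didn't photograph the final state or re-check the jars and screwdriver.

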